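# Shut the carat balance and tare it

### The job

Get the jeweller's balance ready to weigh: push the sliding top of its glass shield fully shut, then lightly press the long bar-shaped tare key well down with the fingertips, let it spring back up and withdraw. Only push and press, do not pick anything up. Leave the round and the square key unpressed, and do not shift the steel dish inside the shield or any of the loose things on and around the balance.

Things in the scene. Friction and masses are not known exactly. Their poses are not given: they have to be found in the camera images.
- balance: jeweller's balance, fixed; grey base 270 (x) by 220 (y) by 45 mm high; origin: centre of its underside, x away from the robot, y left, z up. Its front deck (z 45 mm) bears three keys in a row at x -88, y -62, 0, +62 mm, in any order. Behind, a glass shield with aluminium edges: x -30 to 125, y -100 to 100, walls up to z 100 mm, the sliding top on them
- hatch (a joint): sliding top: clear plate 155 by 200 by 6 mm, aluminium frame, on the shield walls (z 100 to 106 mm). 0 = fully shut, flush with the shield and against a stop; grows to the balance's +y (left), at most 0.085 m. Starts 0.04 to 0.075 m open, overhanging the shield's left side. About 1.2 N of friction and slight damping; stays where it is left
- lug (a point): grey thumb lug at the sliding top's left (+y) edge, 50 mm long along x. The point: middle of the upper edge of its upright outer face, 124 mm above the bench. That face runs 24 mm down, flush with the plate's edge, and can be pushed to the balance's -y; the inner side is a ramp. Moves with the top; when shut it is at (20, 100, 124) mm in the balance's frame
- tare_mount: the thin black bezel (42 by 20 mm, 1 mm high) of the tare key, fixed on the deck, with the key it carries; origin at its centre on the deck, 45 mm above the bench, axes as the balance's
- tare_key (a joint): the tare key: the long bar-shaped key, 36 mm along the balance's y by 14 mm; white plastic spring key on the deck, finished like the other two; 0 = up, 0.007 m = fully down on a hard stop; 1.2 N start it, about 6 N bottom it (0.7 N per mm); springs back up by itself
- tare_top (a point): centre of the tare key's upper face, 10 mm above the deck (55 mm above the bench) when up; moves down with the key
- round_key (a joint): the round key, 20 mm in diameter, not to be pressed; white plastic spring key on the deck, finished like the other two; 0 = up, 0.007 m = fully down on a hard stop; 1.2 N start it, about 6 N bottom it (0.7 N per mm); springs back up by itself
- round_top (a point): centre of the round key's upper face, 10 mm above the deck
- square_key (a joint): the square key, 18 by 18 mm, not to be pressed; white plastic spring key on the deck, finished like the other two; 0 = up, 0.007 m = fully down on a hard stop; 1.2 N start it, about 6 N bottom it (0.7 N per mm); springs back up by itself
- square_top (a point): centre of the square key's upper face, 10 mm above the deck
- dish: loose steel weighing dish, 56 mm across and 18 mm high, on the balance's pan inside the glass shield; origin at the centre of its underside
- weight: loose brass calibration weight with a small head, 18 mm across, 25 mm high, standing on the deck's rear left corner; origin at the centre of its underside
- bowl: loose white ceramic bowl, 84 mm across, 34 mm high, on the bench right of the balance; origin at the centre of its underside
- jar: loose amber glass jar with black cap, 44 mm across, 62 mm high, on the bench right of the shield; origin at the centre of its underside
- ring_box: loose dark wooden ring box, 50 by 50 by 36 mm high, on the bench left of the balance; origin at the centre of its underside
- bangle: loose copper ring (a bangle), 66 mm across, 10 mm high, on the bench in front of the balance; origin at the centre of its underside
- screwdriver: loose screwdriver with a red handle, 140 mm long, lying on the bench in front of the balance; origin under its middle
Things that resemble listed ones, but are neither listed nor needed, are in the scene too. There is more than one size of the bowl; the job needs the smaller. Leave any green look-alike of the bangle alone.

How it is judged:
By the outcome, as a careful person would: the job done as asked, in the order asked, and still so for the second after the job is handed in, with the robot touching nothing.
It also fails if it takes over 38 s, if anything falls off the work surface, if the arm or the gripper's body presses on something with over 40 N, if the wrist force passes 120 N, or if a joint passes its speed limit or range.

### The arm

A 7-joint arm with a two-finger parallel gripper is mounted at the origin on the work surface. World frame = base frame: x ahead of the robot, y to its left, z up, the work surface at z = 0. Lengths are in m, angles in rad, forces in N, time in s.
With the tool pointing down it reaches from about 0.4 to 0.85 m from the base axis. Payload 10.4 kg.
Tool frame: the origin (TCP) lies midway between the tips of the shut fingers; the grasp point (between the pads) lies 19 mm behind it; z points along the fingers, y is the line along which they close (so a half turn about z gives the same grasp; the last joint's range is limited). The gripper opens to 87 mm and grips with 3 to 60 N. Pads are 19 mm wide; open, the fingers measure 117 mm over their backs; the gripper's body (75 mm by 190 mm) begins 51 mm behind the grasp point.
Start: joints at [1.272, 0.332, -0.065, 1.46, 0.022, 1.35, -0.088], TCP at [0.17, -0.601, 0.223] pointing down, gripper open.
Joint ranges: [-2.6, 2.6], [-0.5, 2.12], [-1.47, 1.34], [0.16, 2.42], [-1.27, 4.41], [0.06, 2.06], [-2.6, 2.6]. Speed limits (rad/s): [2.22, 2.22, 2.79, 2.79, 3.14, 3.14, 3.14].

### API

Orientations are given as a unit quaternion [x, y, z, w].
In Python, from bench import r gives the robot as it stands.
- The arm moves only by the tool apply_moves, never from a script. Its argument "steps" is a list of rows, each a list of 7 numbers: the turn, a rotation vector about the tool's x, y, z in rad, then the shift along the tool's x, y, z in mm, then the opening, from -1 (shut) to 1 (fully open). In form: [[ax, ay, az, x, y, z, claw], ...]. A call has 1 to 20 rows; each row is the pose to reach, as a shift and turn from the pose commanded when the call began, along the tool's axes at that moment; what a row does not reach only later rows make up. A row lasts 1/12 s, in which the tool goes at most 41.7 mm and 7.16 degrees, less where a joint would pass 70% of its speed; a pose out of reach is approached as far as the arm can. A call with a gripper value outside its range is refused whole. The fingers move at their own pace and stop on an object; "force" is the grip in N (left out, the last holds). Time passes only in rows, so rows that repeat a pose let the fingers close. It gives the time, the measured TCP pose, the force, the opening and the grip force at its end, in the units of the state.
- r.read_state(): the state, without advancing time (a new reading comes with each control period).
- r.camera(name): name is "scene" or "side" or "wrist"; returns a dict with "pixels" (420x560x3 uint8, red, green, blue), "z_map" (420x560 float32, m along the optical axis (not along the pixel's ray), 0 where there is no reading), "fovy" (degrees; the focal length in pixels is half the picture's height over the tangent of half this angle, whatever the lens; pixels are square), "cx", "cy" (the principal point, pixels), "position" and "orientation" of the camera in the world. Camera axes: x right, y down, z forward; pixel columns grow to the right and rows downward; lengths in m; the calibration is good to about 2 mm. A picture is of the moment at which its call begins.
- r.close_job(): hands the job in; it is judged then, once.
The state is a dict: "time": time; "joint_positions": joint angles; "joint_vel": joint speeds; "joint_torque": joint torques, N m; "ee_pos": TCP position; "eef_rot": TCP orientation; "ft_force": force on the tool from outside, world axes, zero at the start; "torque": the same for the moment, N m; "width": finger opening in m; "grip_force": force on a finger pad.
Only numpy, scipy, OpenCV 4.12 (cv2) and the standard library are available. Lean on these libraries where they do the work, as an engineer would, in place of code of your own. Each camera call takes 0.05 s, during which the arm holds its last target. There are 200 camera calls.

## Working session

There is one attempt and no reset: what is moved stays moved. The work goes in short steps, Python scripts to look and compute and a tool call to move; the robot and the scene stay as the last step left them, time stands still between calls to the robot, and variables do not carry over. Pictures are saved under pics/ and viewed, at most 10 in all, crops included, and the job is handed in when it is done.

Besides the shell and the picture viewer there is one more tool, called after ">>>" as name(argument=value, ...) on one line, values as JSON. apply_moves: Moves the arm, as the interface text tells. Its arguments: {"type":"object","properties":{"steps":{"type":"array","items":{"type":"array","items":{"type":"number"}}},"force":{"type":"number"}},"required":["steps"]}

```bash
mkdir -p pics
cat > h.py <<'E'
import numpy as np,cv2
from scipy.spatial.transform import Rotation as R
from bench import r
def snap(n):
    c=r.camera(n); np.savez(f'pics/{n}.npz',**{k:np.asarray(v) for k,v in c.items()}); return c
def cloud(c):
    z=np.asarray(c['z_map']);h,w=z.shape;f=h/2/np.tan(np.radians(float(c['fovy']))/2)
    v,u=np.mgrid[:h,:w]
    P=np.stack([(u-float(c['cx']))/f*z,(v-float(c['cy']))/f*z,z],-1)
    return P@R.from_quat(c['orientation']).as_matrix().T+np.asarray(c['position'])
E
python3 - <<'E'
from h import *
for n in ('scene','side'):
    c=snap(n); cv2.imwrite(f'pics/{n}0.png',cv2.resize(c['pixels'][:,:,::-1],(800,600),interpolation=cv2.INTER_CUBIC)); print(n,c['position'],c['orientation'],c['fovy'],c['cx'],c['cy'])
s=r.read_state();print(s['time'],s['ee_pos'],s['eef_rot'],s['width'],s['ft_force'])
E
```

```text
scene [0.79596104 0.32702827 0.83074861] [ 0.30401451  0.91375476 -0.25702182 -0.08103829] 54.90924934684247 281.25000420484247 214.27180974100722
side [0.11070764 0.43233565 0.85659582] [-0.32898993  0.88234298 -0.31694694  0.11305363] 43.99873262287587 284.03016948261757 212.19423799069446
0.1 [ 0.17010356 -0.60105813  0.22183399] [ 9.90506702e-01  1.37463015e-01 -1.08008190e-04 -6.18074026e-04] 0.08676351791703975 [ 0.16729055 -0.08589273  0.25235203]
```

View pics/scene0.png

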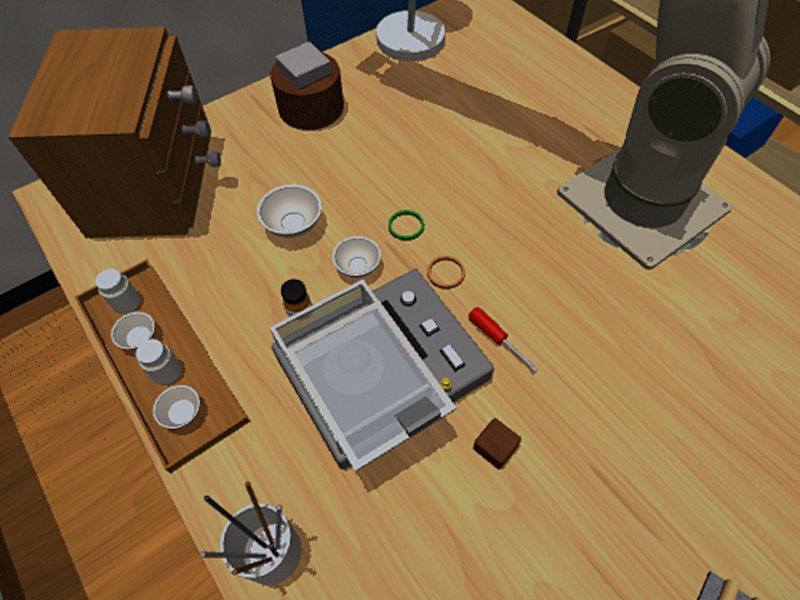

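View pics/side0.png

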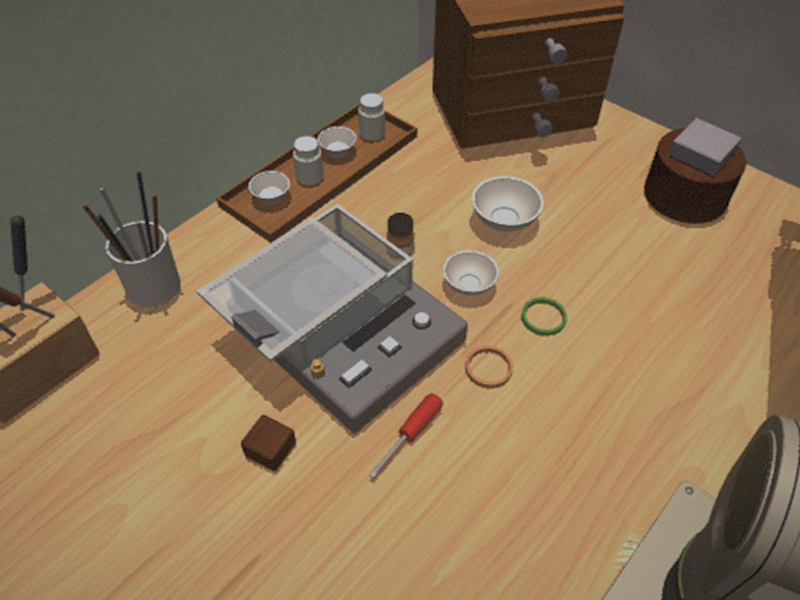

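The scene view (800x600 scale) shows the balance at the centre. Its round key is at (408,297), the square key at (430,327) and the bar key at (453,357). The brass weight is at (446,384), the grey lug at (418,414) and the ring box at (497,443). The side view agrees: bar key (355,372), weight (317,368), lug (255,325).

Candidates for the tare key are round (408,297), square (430,327) and bar (453,357). The black slot at (405,330) is not a key. I choose the bar.

```bash
cat > m.py <<'E'
from h import *
L=lambda n:dict(np.load(f'pics/{n}.npz'))
s=0.7
seeds={'scene':dict(round=(408,297),square=(430,327),tare=(453,355),lug=(418,412),weight=(446,383),box=(497,440)),
'side':dict(round=(422,318),square=(390,344),tare=(355,371),lug=(255,325),weight=(317,367),box=(269,436))}
for n in seeds:
    c=L(n);P=cloud(c);I=c['pixels'].astype(int)
    print(n,'table z',np.round(np.median(P[300:330,300:330,2]),4))
    for k,(u,v) in seeds[n].items():
        u=int(u*s);v=int(v*s);w=P[v-22:v+22,u-22:u+22].reshape(-1,3);col=I[v-22:v+22,u-22:u+22].reshape(-1,3)
        if k in('round','square','tare'):
            m=(w[:,2]>.0515)&(w[:,2]<.0585)&(np.hypot(*(w-P[v,u])[:,:2].T)<.023)&(col.min(1)>100)
        elif k=='lug': m=(abs(w[:,2]-.124)<.003)
        elif k=='weight': m=(w[:,2]>.0505)&(w[:,2]<.075)&(col[:,0]>col[:,2]*1.6)
        else: m=(w[:,2]>.031)&(w[:,2]<.04)
        q=w[m]
        if len(q)<3: print(k,'few',P[v,u]);continue
        rr=cv2.minAreaRect((q[:,:2]*1000).astype(np.float32))
        print(k,len(q),'seed',P[v,u].round(4),'mean',q.mean(0).round(4),'rect',np.round(rr[0],1),np.round(rr[1],1),round(rr[2],1))
    if n=='scene':
        cv2.imwrite('pics/crop.png',cv2.resize(c['pixels'][180:320,180:360,::-1],(720,560),interpolation=cv2.INTER_CUBIC))
E
python3 m.py
```

```text
scene table z -0.0007
round 47 seed [ 0.5009 -0.0655  0.0538] mean [ 0.5007 -0.064   0.0545] rect [500.5 -64.2] [17.4 15.9] 52.7
square 57 seed [ 0.5057 -0.0006  0.0539] mean [ 0.5053 -0.0026  0.0542] rect [505.1  -3.2] [16.8 18.9] 83.7
tare 95 seed [0.5083 0.0582 0.053 ] mean [0.5102 0.0593 0.054 ] rect [510.   59.3] [34.  14.3] 84.7
lug 124 seed [0.6213 0.1162 0.1156] mean [0.6243 0.1318 0.1231] rect [623.7 130.5] [11.8 49.3] 85.1
weight 56 seed [0.5506 0.0923 0.0673] mean [0.5503 0.0915 0.0632] rect [550.3  90.6] [12.9 15.5] 30.5
box 589 seed [0.5392 0.1929 0.0366] mean [0.5366 0.1948 0.0351] rect [535.6 194.1] [50.1 50. ] 12.7
side table z -0.0003
round 63 seed [ 0.5015 -0.066   0.0542] mean [ 0.5003 -0.0652  0.0545] rect [500.4 -65.6] [17.6 18.5] 0.0
square 71 seed [ 0.5037 -0.0033  0.0569] mean [ 0.505  -0.0029  0.0547] rect [504.8  -3.4] [17.7 18.1] 79.6
tare 118 seed [0.5105 0.0591 0.0554] mean [0.5097 0.0581 0.0544] rect [509.7  58. ] [36.2 13.9] 84.8
lug 129 seed [0.6222 0.1195 0.1163] mean [0.6227 0.1311 0.1233] rect [623.1 129.9] [12.4 50. ] 85.9
weight 83 seed [0.5454 0.093  0.069 ] mean [0.546  0.0909 0.062 ] rect [547.   90.2] [15.4 14.7] 49.3
box 688 seed [0.533  0.1918 0.0361] mean [0.5331 0.1943 0.0354] rect [533.4 193.4] [49.3 49.9] 12.3
```

View pics/crop.png

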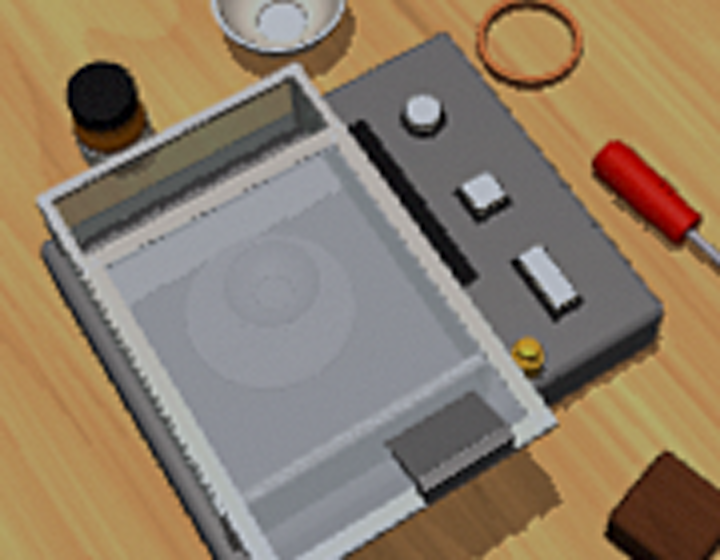

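The crop confirms the choice: the bar key is at crop (548,280), distinct from square (483,193) and round (424,114). The lug is at (450,440) with its outer face on the lower right, and the dish is under the glass at (270,280). The key spacing (124 mm) and heights (55 and 124 mm) match the description.

```bash
cat > g.py <<'E'
from h import *
psi=np.radians(-4.6); X=np.array([np.cos(psi),np.sin(psi),0]);Y=np.array([-np.sin(psi),np.cos(psi),0])
sq=np.array([.5052,-.0033,0]); ta=np.array([.5099,.0587,0]); ro=np.array([.5004,-.065,0])
O=(sq+ta+ro)/3+.088*X
B=lambda x,y,z:O+np.array([0,0,z/1000])+x/1000*X+y/1000*Y
def toB(p): d=np.asarray(p)-O; return np.array([d@X,d@Y,d[2]])*1000
def rel(p):
    s=r.read_state();q=R.from_quat(s['eef_rot']);return (q.inv().apply(p-np.asarray(s['ee_pos']))*1000).round(1)
def turn():
    s=r.read_state();q=R.from_quat(s['eef_rot']);T=R.from_matrix(np.stack([X,-Y,[0,0,-1]],1));return (q.inv()*T).as_rotvec().round(4)
E
python3 - <<'E'
from g import *
print('O',O,'tare',toB(ta),'lug now',toB([.6234,.1302,.124]))
for n in('scene','side'):
    P=cloud(dict(np.load(f'pics/{n}.npz'))).reshape(-1,3)
    d=(P-O)@np.stack([X,Y,[0,0,1]],1)*1000
    m=(abs(d[:,0]-20)<20)&(d[:,1]>90)&(d[:,1]<220)&(abs(d[:,2]-112)<13)
    print(n,'lug y pct',np.percentile(d[m,1],[50,90,95,99]).round(1))
    m=(P[:,2]>.13)&(P[:,0]>.1)&(P[:,0]<.8)&(P[:,1]>-.7)&(P[:,1]<.35)
    H,xe,ye=np.histogram2d(P[m,0],P[m,1],bins=[np.arange(.1,.81,.1),np.arange(-.7,.36,.1)]);print(H.astype(int))
print('turn',turn(),'rel to approach',rel(B(20,190,230)))
E
```

```text
O [ 0.59288321 -0.01025751  0.        ] tare [-88.24622672  62.08022082   0.        ] lug now [ 19.15395289 142.45248854 124.        ]
scene lug y pct [122.7 148.  148.3 148.8]
[[   0    0    0    0    0    0    0    0    0    0]
 [   0    0    0    0    0    0    0    0    0    0]
 [   0    0    0    0    0    0    0    0    0    0]
 [   0    0    0    0    0    0    0    0    0    0]
 [ 425   52    0    0    0    0    0    0    0    0]
 [1054 1869  610    0    0    0    0    0    0    0]
 [1109 1378 2517    0    0    0    0    0    0    0]]
side lug y pct [122.3 147.2 147.7 148.1]
[[   0    0    0    0    0    0    0    0    0    0]
 [   0    0    0    0    0    0    0    0    0    0]
 [   0    0    0    0    0    0    0    0    0    0]
 [   0    0    0    0    0    0    0    0    0    0]
 [ 959  114    0    0    0    0    0    0    0    0]
 [ 276 2581 1050    0    0    0    0    0    0    0]
 [  12  294 1388    0    0    0    0    0    0    0]]
turn [-1.200e-03  3.000e-04  3.561e-01] rel to approach [ 652.7 -624.5   -7.4]
```

>>> apply_moves(steps=[[0,0,0.1,160,-150,-10,-1],[0,0,0.2,320,-300,-10,-1],[0,0,0.356,480,-450,-10,-1],[0,0,0.356,652,-624,-8,-1],[0,0,0.356,652,-624,-8,-1],[0,0,0.356,652,-624,-8,-1],[0,0,0.356,652,-624,-8,-1],[0,0,0.356,652,-624,-8,-1],[0,0,0.356,652,-624,-8,-1],[0,0,0.356,652,-624,-8,-1],[0,0,0.356,652,-624,-8,-1],[0,0,0.356,652,-624,-8,-1],[0,0,0.356,652,-624,-8,-1],[0,0,0.356,652,-624,-8,-1],[0,0,0.356,652,-624,-8,-1],[0,0,0.356,652,-624,-8,-1],[0,0,0.356,652,-624,-8,-1],[0,0,0.356,652,-624,-8,-1],[0,0,0.356,652,-624,-8,-1],[0,0,0.356,652,-624,-8,-1]])

```text
time: 1.77
ee_pos: [0.5928, 0.1174, 0.2297]
eef_rot: [0.999, -0.041, -0.0, 0.0]
ft_force: [0.4, -0.0, 0.2]
width: 0.0004
grip_force: 0.0
```

```bash
python3 -c "
from g import *
s=r.read_state();print(s['time'],toB(s['ee_pos']).round(1),turn(),rel(B(20,190,230)),rel(B(20,180,112)),s['width'],s['ft_force'])"
```

```text
1.7667 [-10.4 127.2 229.7] [ 0.0003  0.0003 -0.0008] [ 30.3 -62.8  -0.3] [ 30.4 -52.8 117.7] 0.00040597749061642777 [ 0.37389684 -0.01003593  0.24470086]
```

>>> apply_moves(steps=[[0,0,0,30,-63,0,-1],[0,0,0,30,-63,0,-1],[0,0,0,30,-63,30,-1],[0,0,0,30,-63,60,-1],[0,0,0,30,-63,90,-1],[0,0,0,30,-63,112,-1],[0,0,0,30,-63,120,-1],[0,0,0,30,-63,120,-1],[0,0,0,30,-63,120,-1],[0,0,0,30,-63,120,-1]])

```text
time: 2.6
ee_pos: [0.628, 0.1767, 0.112]
eef_rot: [0.999, -0.04, 0.001, -0.0]
ft_force: [-0.2, 0.6, 1.1]
width: 0.0006
grip_force: 0.0
```

```bash
python3 -c "
from g import *
s=r.read_state();print(s['time'],toB(s['ee_pos']).round(1),turn(),rel(B(20,163,110)),rel(B(20,115,110)),s['ft_force'])
c=snap('side');cv2.imwrite('pics/side1.png',cv2.resize(c['pixels'][120:330,80:360,::-1],(800,600),interpolation=cv2.INTER_CUBIC))"
```

```text
2.6 [ 20.  189.2 112. ] [-0.0009 -0.0024 -0.    ] [ 0.  26.2  2. ] [ 0.  74.2  2. ] [-0.17428374  0.60414326  1.05851694]
```

View pics/side1.png

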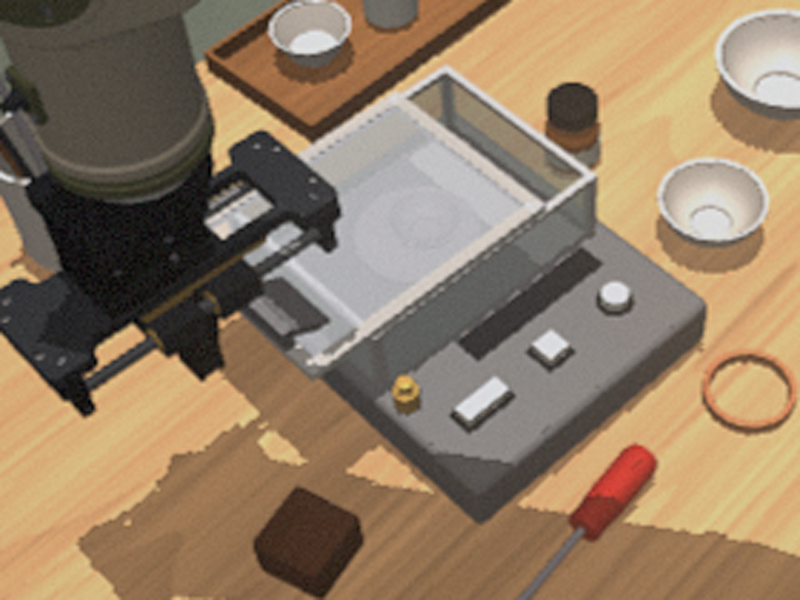

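The shut fingers are to the left of the lug (280,315 in the crop), the gripper body is well above the top, and nothing has been disturbed.

>>> apply_moves(steps=[[0,0,0,0,8,2,-1],[0,0,0,0,15,2,-1],[0,0,0,0,19,2,-1],[0,0,0,0,22,2,-1],[0,0,0,0,25,2,-1],[0,0,0,0,28,2,-1],[0,0,0,0,31,2,-1],[0,0,0,0,34,2,-1],[0,0,0,0,37,2,-1],[0,0,0,0,40,2,-1],[0,0,0,0,43,2,-1],[0,0,0,0,46,2,-1],[0,0,0,0,49,2,-1],[0,0,0,0,52,2,-1],[0,0,0,0,55,2,-1],[0,0,0,0,58,2,-1],[0,0,0,0,60,2,-1],[0,0,0,0,62,2,-1],[0,0,0,0,64,2,-1],[0,0,0,0,64,2,-1]])

```text
time: 4.32
ee_pos: [0.6219, 0.1118, 0.1081]
eef_rot: [0.999, -0.04, -0.0, 0.0]
ft_force: [0.4, -0.1, 0.6]
width: 0.0002
grip_force: 0.0
```

```bash
cat > lug.py <<'E'
from g import *
s=r.read_state();print(s['time'],toB(s['ee_pos']).round(1),'F bal y',round(float(np.dot(s['ft_force'],Y)),2),s['ft_force'])
for n in('side','scene'):
    P=cloud(snap(n)).reshape(-1,3);d=(P-O)@np.stack([X,Y,[0,0,1]],1)*1000
    # plate near its left edge away from the gripper: frame strip at z 106
    for a,b in((-30,-12),(55,120)):
        m=(d[:,0]>a)&(d[:,0]<b)&(abs(d[:,2]-106)<3.5)&(d[:,1]>60)&(d[:,1]<160)
        print(n,(a,b),m.sum(),np.percentile(d[m,1],[95,99]).round(1) if m.sum() else '')
    m=(abs(d[:,0]-45)<75)&(abs(d[:,2]-106)<3.5)&(abs(d[:,1])<115)
    print(' right edge of plate',np.percentile(d[m,1],[1,3]).round(1))
E
python3 lug.py
```

```text
4.3167 [ 19.2 124.  108.1] F bal y -0.08 [ 0.38714924 -0.10764191  0.57054733]
side (-30, -12) 256 [114.6 116.8]
side (55, 120) 0 
 right edge of plate [-82. -79.]
scene (-30, -12) 0 
scene (55, 120) 1021 [116.2 118.1]
 right edge of plate [-80.5 -76.7]
```

>>> apply_moves(steps=[[0,0,0,0,2,0,-1],[0,0,0,0,4,0,-1],[0,0,0,0,6,0,-1],[0,0,0,0,8,0,-1],[0,0,0,0,10,0,-1],[0,0,0,0,11,0,-1],[0,0,0,0,12,0,-1],[0,0,0,0,13,0,-1]])

```text
time: 5.08
ee_pos: [0.6208, 0.0994, 0.108]
eef_rot: [0.999, -0.04, -0.0, 0.0]
ft_force: [-1.4, 1.3, 0.2]
width: 0.0007
grip_force: 0.6
```

```bash
python3 lug.py
```

```text
5.0833 [ 19.  111.6 108. ] F bal y 1.19 [-1.37937007  1.30942105  0.2230672 ]
side (-30, -12) 198 [103.3 104.2]
side (55, 120) 0 
 right edge of plate [-94.1 -91.5]
scene (-30, -12) 0 
scene (55, 120) 792 [104.2 105.6]
 right edge of plate [-93.1 -89.9]
```

Friction-level contact, with about 4–5 mm left. I'll go on in small steps until the stop shows in the force.

>>> apply_moves(steps=[[0,0,0,0,1,0,-1],[0,0,0,0,2,0,-1],[0,0,0,0,3,0,-1],[0,0,0,0,4,0,-1],[0,0,0,0,4,0,-1]])

```text
time: 5.6
ee_pos: [0.6206, 0.0952, 0.1081]
eef_rot: [0.999, -0.04, 0.0, 0.0]
ft_force: [0.1, 0.3, -0.8]
width: 0.0004
grip_force: 0.1
```

>>> apply_moves(steps=[[0,0,0,0,0.5,0,-1],[0,0,0,0,1,0,-1],[0,0,0,0,1,0,-1]])

```text
time: 5.85
ee_pos: [0.6206, 0.0948, 0.1082]
eef_rot: [0.999, -0.04, 0.0, -0.0]
ft_force: [0.2, 1.9, -2.7]
width: 0.0009
grip_force: 1.1
```

>>> apply_moves(steps=[[0,0,0,0,0.5,0,-1],[0,0,0,0,1,0,-1],[0,0,0,0,1.5,0,-1],[0,0,0,0,1.5,0,-1]])

```text
time: 6.18
ee_pos: [0.6205, 0.0948, 0.1082]
eef_rot: [0.999, -0.039, 0.0, -0.001]
ft_force: [3.2, 6.1, -4.3]
width: 0.0007
grip_force: 3.4
```

```bash
python3 lug.py
```

```text
6.1833 [ 19.1 106.9 108.2] F bal y 6.32 [ 3.18261748  6.08176873 -4.29941753]
side (-30, -12) 166 [ 98.7 100.2]
side (55, 120) 0 
 right edge of plate [-98.8 -96.1]
scene (-30, -12) 0 
scene (55, 120) 711 [100.  101.1]
 right edge of plate [-97.5 -94.5]
```

The plate's edge is at 100 mm, the force rose to 6 N and the TCP stopped, so the top is shut. Next I back off and lift.

>>> apply_moves(steps=[[0,0,0,0,-4,0,-1],[0,0,0,0,-15,0,-1],[0,0,0,0,-30,0,-1],[0,0,0,0,-30,-30,-1],[0,0,0,0,-30,-60,-1],[0,0,0,0,-30,-80,-1],[0,0,0,-30,-15,-80,-1],[0,0,0,-60,10,-80,-1],[0,0,0,-90,35,-80,-1],[0,0,0,-107,43,-80,-1],[0,0,0,-107,43,-80,-1],[0,0,0,-107,43,-80,-1]])

```text
time: 7.28
ee_pos: [0.5101, 0.0591, 0.1888]
eef_rot: [0.999, -0.04, 0.001, 0.001]
ft_force: [1.2, -0.1, 0.7]
width: 0.0003
grip_force: 0.0
```

Run:
```python
from g import *
s=r.read_state();print(s['time'],toB(s['ee_pos']).round(1),turn(),'to 75:',rel(B(-88,62,75)),s['ft_force'])
c=snap('scene');cv2.imwrite('pics/scene1.png',cv2.resize(c['pixels'][150:360,160:440,::-1],(800,600),interpolation=cv2.INTER_CUBIC))
```

```text
7.2833 [-88.1  62.5 188.8] [ 0.0013 -0.0014 -0.0001] to 75: [-1.000e-01  3.000e-01  1.138e+02] [ 1.15663379 -0.09221591  0.74564824]
```

View pics/scene1.png

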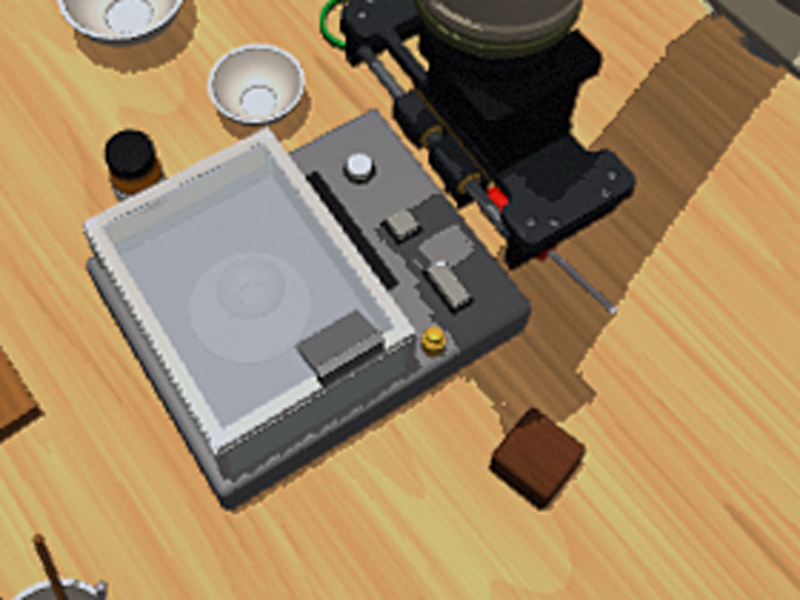

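The top is flush with the shield (lug at (340,345)) and the weight (432,340), keys, box and dish are in place. The gripper is above the bar key (447,287), so I go down to just above it.

>>> apply_moves(steps=[[0,0,0,0,0,35,-1],[0,0,0,0,0,70,-1],[0,0,0,0,0,95,-1],[0,0,0,0,0,110,-1],[0,0,0,0,0,118,-1],[0,0,0,0,0,125,-1],[0,0,0,0,0,125,-1],[0,0,0,0,0,125,-1]])

```text
time: 8.0
ee_pos: [0.5109, 0.0594, 0.0637]
eef_rot: [0.999, -0.04, 0.0, -0.0]
ft_force: [0.5, -0.6, 0.1]
width: 0.0003
grip_force: 0.0
```

Run:
```python
from g import *
s=r.read_state();print(s['time'],toB(s['ee_pos']).round(1),turn(),'to 49:',rel(B(-88,62,49)),s['ft_force'])
c=snap('side');cv2.imwrite('pics/side2.png',cv2.resize(c['pixels'][170:320,150:350,::-1],(800,600),interpolation=cv2.INTER_CUBIC))
```

```text
8.0 [-87.3  62.8  63.7] [-0.0004 -0.0007  0.0006] to 49: [-0.7  0.8 14.7] [ 0.51521307 -0.58068253  0.0693696 ]
```

View pics/side2.png

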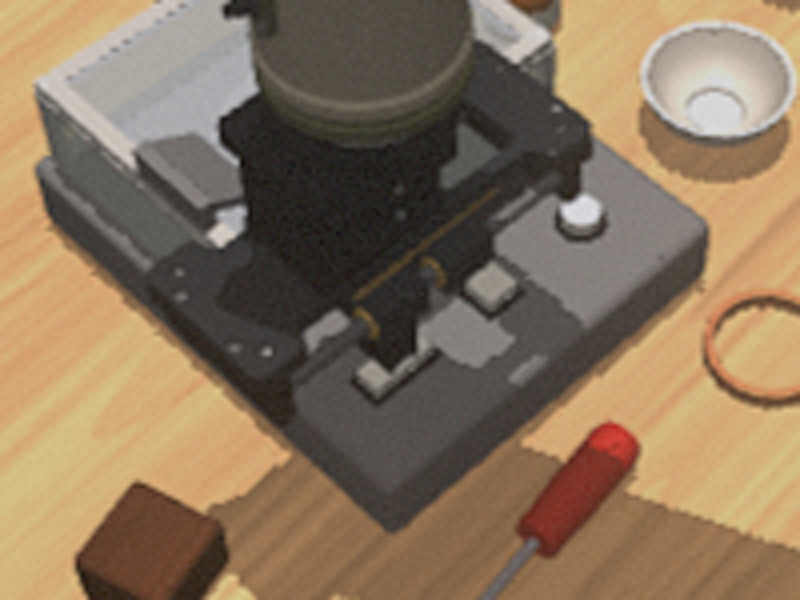

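The fingertips are just above the bar key (395,365 in the crop), and the square (490,285) and round (580,215) keys are clear. Now the press.

>>> apply_moves(steps=[[0,0,0,-0.5,0.5,4,-1],[0,0,0,-0.5,0.5,8,-1],[0,0,0,-0.5,0.5,10,-1],[0,0,0,-0.5,0.5,12,-1],[0,0,0,-0.5,0.5,14,-1],[0,0,0,-0.5,0.5,15,-1],[0,0,0,-0.5,0.5,15,-1],[0,0,0,-0.5,0.5,15,-1]])

```text
time: 8.72
ee_pos: [0.5102, 0.0581, 0.0485]
eef_rot: [0.999, -0.04, 0.0, 0.0]
ft_force: [0.5, -1.4, 5.7]
width: 0.0006
grip_force: 2.9
```

>>> apply_moves(steps=[[0,0,0,0,0,0.5,-1],[0,0,0,0,0,1,-1],[0,0,0,0,0,1,-1]])

```text
time: 8.97
ee_pos: [0.5103, 0.0582, 0.0482]
eef_rot: [0.999, -0.04, 0.0, 0.0]
ft_force: [-4.1, -2.0, 15.9]
width: 0.0005
grip_force: 7.8
```

>>> apply_moves(steps=[[0,0,0,0,0,-3,-1],[0,0,0,0,0,-7,-1],[0,0,0,0,0,-12,-1],[0,0,0,0,0,-25,-1],[0,0,0,0,0,-60,-1],[0,0,0,0,0,-100,-1],[0,0,0,0,0,-140,-1],[0,0,0,-20,30,-160,-1],[0,0,0,-50,65,-160,-1],[0,0,0,-70,100,-160,-1],[0,0,0,-80,140,-160,-1],[0,0,0,-90,180,-160,-1],[0,0,0,-100,220,-160,-1],[0,0,0,-100,220,-160,-1],[0,0,0,-100,220,-160,-1],[0,0,0,-100,220,-160,-1]])

```text
time: 10.3
ee_pos: [0.3925, -0.1523, 0.2075]
eef_rot: [0.999, -0.04, 0.0, -0.0]
ft_force: [-0.1, 0.0, -0.4]
width: 0.0007
grip_force: 0.0
```

```bash
sed -i "s/L(n);P/snap(n);P/; /crop.png/d; /if n=='scene'/d" m.py; sed -i "s/lug=(418,412)/lug=(393,385)/; s/lug=(255,325)/lug=(282,300)/" m.py; python3 m.py; python3 lug.py; python3 -c "
from h import *
c=dict(np.load('pics/scene.npz'));cv2.imwrite('pics/scene2.png',cv2.resize(c['pixels'][:,:,::-1],(800,600)))"
```

```text
scene table z -0.0007
round 46 seed [ 0.5003 -0.0664  0.0522] mean [ 0.5005 -0.0645  0.0541] rect [499.8 -65.1] [17.9 15.9] 52.7
square 53 seed [ 0.5048 -0.0016  0.0516] mean [ 0.505  -0.0026  0.054 ] rect [505.2  -3.1] [17.9 17.4] 83.7
tare 97 seed [0.5093 0.0592 0.0558] mean [0.5103 0.0595 0.0544] rect [510.   59.6] [35.8 14. ] 84.1
lug 114 seed [0.796  0.327  0.8307] mean [0.6205 0.0847 0.123 ] rect [620.2  83.1] [12.2 49.6] 85.2
weight 64 seed [0.5513 0.093  0.0694] mean [0.5511 0.0916 0.0624] rect [550.1  90.7] [14.8 14.4] 50.6
box 588 seed [0.5386 0.1926 0.0348] mean [0.5366 0.195  0.0351] rect [535.7 194.1] [50.9 49.8] 12.4
side table z -0.0002
round 61 seed [ 0.5013 -0.0658  0.0545] mean [ 0.5    -0.0649  0.0548] rect [499.7 -64.7] [18.2 18.5] 27.2
square 72 seed [ 0.5053 -0.0051  0.0536] mean [ 0.5049 -0.003   0.0548] rect [505.6  -3.4] [19.2 17.6] 85.3
tare 114 seed [0.5117 0.058  0.0531] mean [0.5095 0.0588 0.0548] rect [509.8  58.7] [35.9 14.3] 83.2
lug 118 seed [0.6273 0.0686 0.1138] mean [0.6187 0.0836 0.1233] rect [619.6  83.1] [12.6 50.1] 86.2
weight 82 seed [0.545  0.0934 0.0699] mean [0.546  0.0913 0.0623] rect [546.8  90.4] [15.6 16.4] 54.7
box 687 seed [0.5331 0.1917 0.0358] mean [0.533  0.1942 0.0354] rect [534.4 193.7] [50.5 49.5] 12.0
10.4 [-188.  -156.9  207.4] F bal y 0.22 [-0.78159937  0.28245331 -0.24119157]
side (-30, -12) 177 [98.5 99.6]
side (55, 120) 550 [ 99.6 100.6]
 right edge of plate [-97.8 -93.6]
scene (-30, -12) 176 [ 99.8 101.1]
scene (55, 120) 710 [100.  101.3]
 right edge of plate [-97.1 -92.3]
```

View pics/scene2.png

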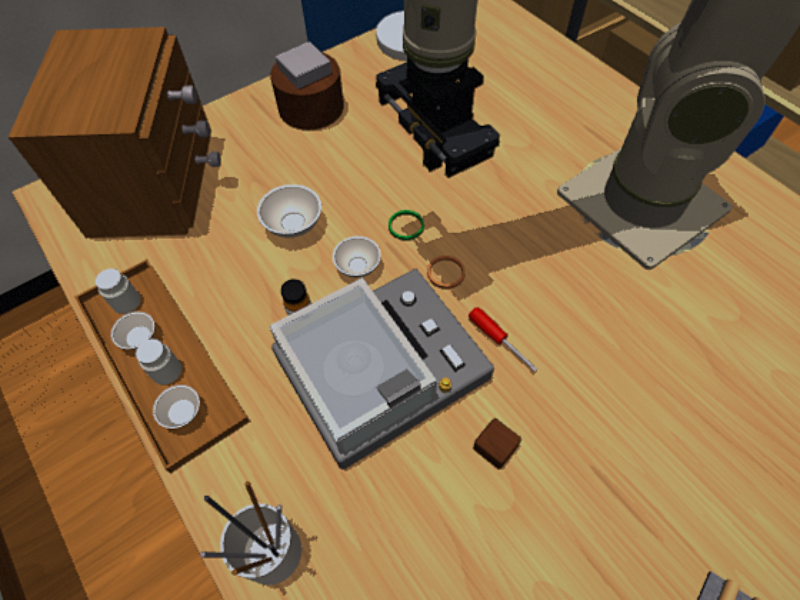

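The top is flush with the shield (lug at (398,387)). All three keys are up at 55 mm, the loose things are where they were, and the arm is clear.

```bash
python3 -c "
from bench import r
print(r.close_job())"
```

```text
the job is handed in; nothing more can be done
None
```

The sliding top is shut against its stop, and the bar-shaped tare key was pressed fully down (a brief 16 N at its stop) and sprang back up. The other keys are up, nothing visibly moved in the final pictures, and the job was handed in at about 10 s.

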